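Wake the pH meter and hold its electrode upright over the open jar

ROBOT

A 6-joint arm with a two-finger parallel gripper is mounted at the origin on the work surface. World frame = base frame: x ahead of the robot, y to its left, z up, the work surface at z = 0. Lengths are in m, angles in rad, forces in N, time in s.
With the tool pointing down it reaches from about 0.35 to 0.85 m from the base axis. Payload 8.1 kg.
Tool frame: the origin (TCP) lies on the mounting face of the last link; the fingertips stand 186 mm ahead of it and the grasp point (between the pads) lies 167 mm ahead of it; z points along the fingers, y is the line along which they close (so a half turn about z gives the same grasp; the last joint's range is limited). The gripper opens to 93 mm and grips with 3 to 60 N. Pads are 15 mm wide; open, the fingers measure 128 mm over their backs; the gripper's body (75 mm by 188 mm) begins 65 mm behind the grasp point.
Start: joints at [-1.292, 0.13, 1.488, -0, 1.523, -0.085], TCP at [0.214, -0.561, 0.405] pointing down, gripper open.
Joint ranges: [-2.96, 2.96], [-0.89, 2.26], [0.02, 2.5], [-1.34, 4.48], [0, 2.73], [-2.66, 2.66]. Speed limits (rad/s): [2.39, 2.39, 2.79, 3.14, 3.14, 3.14].

INTERFACE

Orientations are given as a rotation vector (axis times angle).
In Python, from plant import read_state, read_camera, camera_params, close_job gives the robot as it stands. The module is installed in compiled form; this text tells all that it offers.
- The arm moves only by the tool servo_tool, never from a script. Its argument "increments" is a list of rows, each an object with "slide": the shift along the tool's x, y, z in mm, a list of three; "dr": the turn, a rotation vector about the tool's x, y, z in rad, a list of three; "jaw": the closure, from 0 (fully open) to 1 (shut). In form: [{"slide": [x, y, z], "dr": [ax, ay, az], "jaw": jaw}, ...]. A call has 1 to 20 rows; each row is the pose to reach, as a shift and turn from the pose commanded when the call began, along the tool's axes at that moment; what a row does not reach only later rows make up. A row lasts 1/10 s, in which the tool goes at most 50 mm and 8.59 degrees, less where a joint would pass 70% of its speed; a pose out of reach is approached as far as the arm can. A call with a gripper value outside its range is refused whole. The fingers move at their own pace and stop on an object; "force" is the grip in N (left out, the last holds). Time passes only in rows, so rows that repeat a pose let the fingers close. It gives the time, the measured TCP pose, the force, the opening and the grip force at its end, in the units of the state.
- read_state(): the state, without advancing time (a new reading comes with each control period).
- read_camera(name): name is "scene" or "side" or "wrist"; returns (picture, depth): 400x640x3 uint8, red, green, blue; 400x640 float32, m along the optical axis (not along the pixel's ray), 0 where there is no reading.
- camera_params(name): a dict with "fx", "fy", "cx", "cy" (pixels), "rvec" (rotation vector, rad) and "tvec" (3), from world to camera coordinates, as OpenCV has them. Camera axes: x right, y down, z forward; pixel columns grow to the right and rows downward; lengths in m; the calibration is good to about 2 mm. A picture is of the moment at which its call begins: read the wrist's pose just before it. camera_params takes no time and is no camera call; for the wrist camera it gives the pose at the moment of the call.
- close_job(): hands the job in; it is judged then, once.
The state is a dict: "t": time; "q": joint angles; "dq": joint speeds; "joint_torque": joint torques, N m; "tool_pos": TCP position; "orientation": TCP orientation; "force": force on the tool from outside, world axes, zero at the start; "wrist_torque": the same for the moment, N m; "opening": finger opening in m; "gripper_force": force on a finger pad.
Only numpy, scipy, OpenCV 4.12 (cv2) and the standard library are available. Lean on these libraries where they do the work, as an engineer would, in place of code of your own. Each camera call takes 0.05 s, during which the arm holds its last target. There are 200 camera calls.

TASK

Wake the pH meter by pushing its spring plunger right down to its stop. Then draw the cordless pH electrode (the one with the long square head) out of its slanted sleeve, turn it upright with its tip down, and finish while still holding it there in the gripper, motionless, with its tip raised clear above the rim of the open jar and centred over the jar's mouth, ready to be lowered. Do not tip, shift or pull out anything else on the bench.

Things in the scene. Friction and masses are not known exactly. Their poses are not given: they have to be found in the camera images.
- plunger (a joint): travel of the spring plunger on the pH meter, m: 0 = up, 0.010 = fully down at its stop; it moves straight down, needs about 6 N at the stop and springs back when let go
- plunger_top (a point): centre of the flat top of the plunger, a white round head 30 mm across that stands up from a grey round collar near the front edge (the edge that faces the robot) of the white pH meter; moves down with the plunger. It starts 60 mm above the bench, 14 mm above the collar, which is 46 mm across
- meter: the pH meter, a fixed white flat desk instrument 170 mm deep (x), 210 mm wide (y), about 65 mm high at its back, with a sloping panel and a screen; origin under its centre; its -x side is its front. It may stand left or right of the robot's centre line; the rest stands on the other side
- rest: fixed cream electrode rest: foot plate 130 (x) by 150 (y) by 14 mm, origin under its centre, with two parallel round sleeves (axes at y = +45 and -45 mm) leaning 40 degrees from upright to its -x side, roughly towards the robot. Sleeve: 26 mm outside, 14 mm bore 90 mm deep, mouth at x = -13, z = 99 mm. One holds the electrode, the other the temperature probe; which is which changes
- electrode: cordless pH electrode, loose, 90 g, 165 mm long: round grey shaft 12 mm thick, 110 mm long, below a black square head 24 x 24 x 55 mm. Origin at its tip end, z from tip to head, x and y square to the head's flats. It starts leaning 40 degrees, 90 mm of shaft in its sleeve, and slides out freely along its own z; its y flats then face sideways (y level). Balance point 85 mm from the tip
- electrode_tip (a point): centre of the lower end of the electrode's shaft (same point as its origin)
- electrode_head (a point): point on the electrode's axis inside the head, 140 mm from the tip: the place to grip
- open_jar: the open jar, loose, clear glass with no lid, 60 mm in diameter and 65 mm high, 130 g; origin under its centre. Two closed jars of like size with metal lids stand near it
- jar_mouth (a point): centre of the open jar's mouth at its rim, 65 mm above the bench; clear opening 49 mm in diameter
- temp_probe: temperature probe, loose, in the rest's other sleeve: steel shaft 12 mm in diameter with a short round black head 20 mm in diameter and 22 mm long, 127 mm long over all; origin at its tip end, z towards its head. Leave it alone
- jar_a: closed glass jar with metal lid, 60 mm in diameter, 70 mm high, origin under its centre. Leave alone
- jar_b: a second closed glass jar like the first. Leave alone
- jar_cap: metal screw ring 58 mm in diameter, 12 mm high, lying on the bench. Leave alone
- vial: small white vial 24 mm in diameter, 40 mm high, standing near the robot. Leave alone
Things that resemble listed ones, but are neither listed nor needed, are in the scene too. Leave any green look-alike of the open_jar alone.

How it is judged:
By the outcome, as a careful person would: the job done as asked, in the order asked, and still so for the second after the job is handed in, while the arm keeps its last pose, push and grip.
It also fails if it takes over 58 s, if anything falls off the work surface, if the arm or the gripper's body presses on something with over 40 N, if the wrist force passes 120 N, or if a joint passes its speed limit or range.

## Working session

There is one attempt and no reset: what is moved stays moved. The work goes in short steps, Python scripts to look and compute and a tool call to move; the robot and the scene stay as the last step left them, time stands still between calls to the robot, and variables do not carry over. Pictures are saved under pics/ and viewed, at most 10 in all, crops included, and the job is handed in when it is done.

Besides the shell and the picture viewer there is one more tool, called after "Request:" as name(argument=value, ...) on one line, values as JSON. servo_tool: Moves the arm, as the interface text tells. Its arguments: {"type":"object","properties":{"increments":{"type":"array"},"force":{"type":"number"}},"required":["increments"]}

```bash
mkdir -p pics; cat > h.py <<'E'
import numpy as np, cv2
from scipy.spatial.transform import Rotation as R
from plant import *
def snap(n):
    p=camera_params(n); im,d=read_camera(n)
    Rm=R.from_rotvec(p['rvec']).as_matrix(); t=np.array(p['tvec'])
    v,u=np.mgrid[0:400,0:640]
    c=np.stack([(u-p['cx'])/p['fx']*d,(v-p['cy'])/p['fy']*d,d],-1)
    W=(c-t)@Rm; W[d==0]=np.nan
    return im,d,W,p
def save(f,im): cv2.imwrite('pics/'+f,cv2.cvtColor(im,cv2.COLOR_RGB2BGR))
E
python3 - <<'E'
from h import *
for n in('scene','side'):
    im,d,W,p=snap(n); np.savez(n,im=im,W=W,d=d); save(n+'.png',im)
    print(n,p, -R.from_rotvec(p['rvec']).as_matrix().T@np.array(p['tvec']))
s=read_state();print(s)
E
```

```text
scene {'fx': 392.6104545469298, 'fy': 392.6104545469298, 'cx': 320.8984110125137, 'cy': 209.44349600219635, 'rvec': array([ 2.49321605,  0.74227824, -0.21472197]), 'tvec': array([-0.49149593, -0.19706262,  1.25784968])} [ 0.86804792 -0.42514762  0.96349886]
side {'fx': 423.2439456415547, 'fy': 423.2439456415547, 'cx': 321.4815876731273, 'cy': 200.8942079590779, 'rvec': array([ 0.79287888, -2.58302215,  1.07358687]), 'tvec': array([0.4814593 , 0.28651173, 0.70186637])} [0.22598271 0.51374931 0.70107196]
{'t': 0.1, 'q': array([-1.29239940e+00,  1.31077656e-01,  1.48915727e+00, -5.49622550e-06,
        1.52299037e+00, -8.53904928e-02]), 'dq': array([-0.00039606, -0.00223337, -0.00197433, -0.00092776,  0.00030664,
       -0.00115075]), 'joint_torque': array([ 1.40510372e-03, -5.61340213e+01, -4.93097985e+01,  7.71302660e-02,
        2.91116838e-02, -8.59168608e-05]), 'tool_pos': array([ 0.21345952, -0.56052973,  0.40380406]), 'orientation': array([-3.08816769e+00, -5.67996677e-01,  2.55553089e-04]), 'force': array([-0.36778543,  0.83850501, -0.65365356]), 'wrist_torque': array([-0.03304013, -0.02131313, -0.03377879]), 'gripper_force': 0.0, 'opening': 0.09286339229682487}
```

View pics/scene.png

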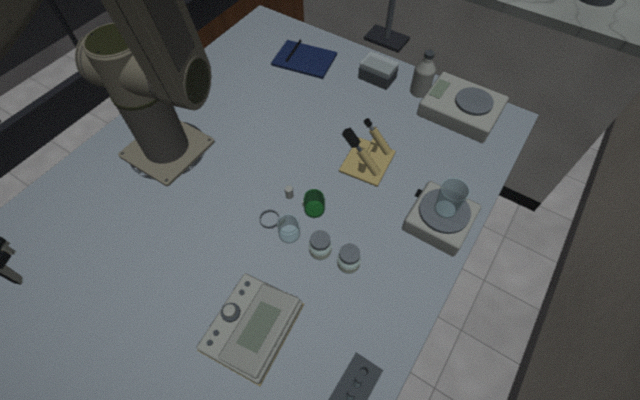

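View pics/side.png

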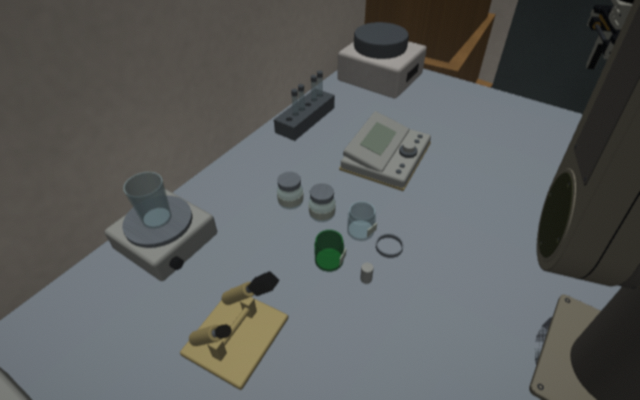

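The scene camera shows the plunger at (230,312) on the meter and the electrode's long head at (350,137). Things that could be mistaken for the targets:
- **Electrode:** the probe's short head at (373,124) could be taken for it.
- **Open jar:** I choose the clear jar at (289,229). The others are the green look-alike (314,203), the closed jars (320,243) and (349,257), and the beaker on the stirrer (452,197).
- **Plunger:** the small knobs on the meter at (240,290) and (215,333).

```bash
python3 - <<'E'
from h import *
def L(n): z=np.load(n+'.npz'); return z['im'],z['W']
for n in('scene','side'):
    im,W=L(n); X,Y,Z=W[...,0],W[...,1],W[...,2]
    hsv=cv2.cvtColor(im,cv2.COLOR_RGB2HSV)
    def px(u,v): print(n,(u,v),W[v,u].round(3),im[v,u])
    pts={'scene':[(230,309),(230,312),(289,221),(289,229),(314,195),(320,237),(349,250),(290,188),(269,218),(350,137),(356,144),(368,124),(373,150)],
     'side':[(408,149),(362,209),(361,225),(321,192),(289,181),(329,240),(389,245),(367,266),(264,283),(240,292),(220,331)]}[n]
    for q in pts: px(*q)
    # dark heads / yellow rest
    box=np.zeros(Z.shape,bool)
    if n=='scene': box[100:190,330:410]=1
    else: box[260:390,175:295]=1
    dark=box&(im.max(-1)<60)&(Z>.05)
    k,lab,st,ce=cv2.connectedComponentsWithStats(dark.astype(np.uint8))
    for i in range(1,k):
        if st[i,4]>15:
            P=W[lab==i]; m=np.median(P,0); e=np.linalg.svd(P-m,full_matrices=False)[2][0]
            print('dark',ce[i].round(),st[i,4],m.round(3),e.round(3),P.min(0).round(3),P.max(0).round(3))
    foot=box&(abs(Z-.014)<.004)&(hsv[...,1]>60)
    pts=np.c_[X[foot],Y[foot]].astype(np.float32); r=cv2.minAreaRect(pts); print('foot',r,len(pts))
    # plunger
    pl=(abs(Z-.060)<.006)&(((W[...,:2]-W[(309 if n=='scene' else 149),(230 if n=='scene' else 408),:2])**2).sum(-1)<.03**2)
    print('pl',pl.sum(),W[pl].mean(0))
    if n=='scene': c=im[170:350,190:370]; c2=im[100:190,320:420]
save('crop.png',cv2.resize(L('scene')[0][105:265,250:410],None,fx=3.7,fy=3.7,interpolation=2))
E
```

```text
scene (230, 309) [ 0.531 -0.303  0.06 ] [133 136 130]
scene (230, 312) [ 0.536 -0.308  0.06 ] [129 134 129]
scene (289, 221) [ 0.494 -0.019  0.026] [ 89 101 108]
scene (289, 229) [ 0.499 -0.029  0.001] [126 139 148]
scene (314, 195) [0.506 0.088 0.031] [32 58 43]
scene (320, 237) [ 0.606 -0.033  0.069] [ 92 101 106]
scene (349, 250) [ 0.688 -0.024  0.07 ] [ 92  96 105]
scene (290, 188) [0.438 0.066 0.039] [132 136 130]
scene (269, 218) [ 0.43  -0.03  -0.001] [123 131 135]
scene (350, 137) [0.528 0.239 0.148] [29 29 30]
scene (356, 144) [0.547 0.242 0.128] [23 27 26]
scene (368, 124) [0.534 0.334 0.12 ] [21 20 23]
scene (373, 150) [0.563 0.333 0.023] [71 67 50]
dark [368. 123.] 42 [0.532 0.334 0.125] [ 0.724  0.082 -0.684] [0.52  0.329 0.109] [0.54  0.344 0.133]
dark [351. 138.] 193 [0.528 0.241 0.143] [ 0.658  0.079 -0.749] [0.502 0.231 0.104] [0.552 0.261 0.163]
foot ((0.5646653771400452, 0.2961963415145874), (0.12665577232837677, 0.15086211264133453), 6.55295467376709) 954
pl 123 [ 0.52879336 -0.30584141  0.05898698]
side (408, 149) [ 0.522 -0.29   0.057] [75 75 74]
side (362, 209)
[... 152 characters left out ...]
181) [ 0.684 -0.021  0.071] [ 93  99 105]
side (329, 240) [0.535 0.042 0.029] [24 50 31]
side (389, 245) [ 0.434 -0.037  0.001] [120 127 133]
side (367, 266) [0.433 0.064 0.041] [134 136 132]
side (264, 283) [0.511 0.259 0.158] [24 26 25]
side (240, 292) [0.566 0.266 0.095] [91 84 58]
side (220, 331) [0.525 0.347 0.131] [28 28 25]
dark [262. 284.] 455 [0.516 0.258 0.15 ] [-0.65  -0.155  0.744] [0.498 0.238 0.093] [0.561 0.264 0.164]
dark [222. 331.] 170 [0.524 0.344 0.126] [-0.723 -0.384  0.574] [0.515 0.333 0.099] [0.543 0.351 0.133]
foot ((0.5611913204193115, 0.3006446659564972), (0.12870484590530396, 0.14806251227855682), 6.626789093017578) 4164
pl 86 [ 0.52606413 -0.30112548  0.05923979]
```

View pics/crop.png

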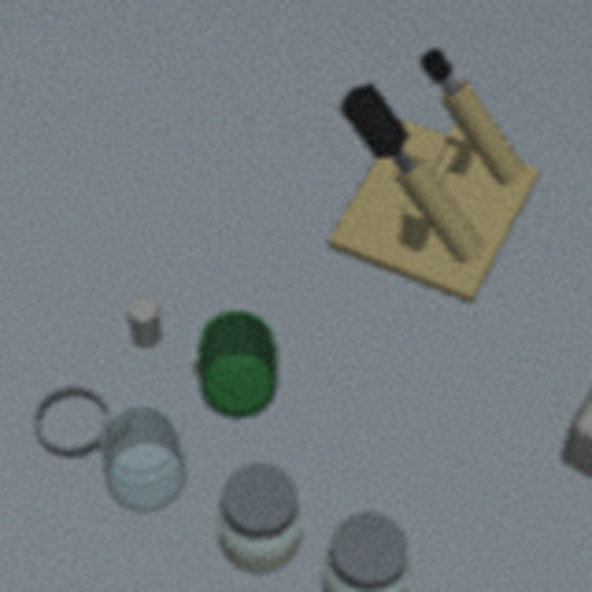

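The crop confirms it: the long square head is the electrode (nearer sleeve, y≈0.25), the probe has the short head, and the clear glass without a lid is the open jar. I'll go above the plunger first.

```bash
cat >> h.py <<'E'
def down(yaw):  # tool z down, tool y at yaw (deg)
    a=np.radians(yaw); y=np.array([np.cos(a),np.sin(a),0]); z=np.array([0,0,-1.]); return np.c_[np.cross(y,z),y,z]
def rel(pos,Rt,grasp=0.):
    s=read_state(); R0=R.from_rotvec(s['orientation']); tcp=np.array(pos)-Rt[:,2]*grasp
    print('tcp',tcp.round(4),'slide',(R0.inv().apply(tcp-s['tool_pos'])*1e3).round(1),'dr',(R0.inv()*R.from_matrix(Rt)).as_rotvec().round(4))
E
python3 - <<'E'
from h import *
rel([.5275,-.3035,.09],down(-30),.186)
im,W=(lambda z:(z['im'],z['W']))(np.load('side.npz'))
for n,b in(('scene',(210,245,274,304)),('side',(200,240,343,379))):
    W=np.load(n+'.npz')['W'][b[0]:b[1],b[2]:b[3]].reshape(-1,3)
    P=W[(W[:,2]>.055)&(W[:,2]<.07)]; print(n,len(P),P.min(0),P.max(0),P.mean(0))
    Q=W[(W[:,2]>.01)&(W[:,2]<.07)]; A=np.c_[2*Q[:,:2],np.ones(len(Q))]; c=np.linalg.lstsq(A,(Q[:,:2]**2).sum(1),rcond=None)[0]; print('circ',c[:2],np.sqrt(c[2]+c[0]**2+c[1]**2))
E
```

```text
tcp [ 0.5275 -0.3035  0.276 ] slide [ 384.9 -128.3  128.1] dr [-0.0015 -0.0007 -0.6834]
scene 128 [ 0.48135851 -0.07146615  0.0551009 ] [ 0.53538752 -0.01474642  0.06777254] [ 0.50805797 -0.04293895  0.06173905]
circ [ 0.50373058 -0.04153283] 0.0292247758299333
side 239 [ 0.47942198 -0.06737901  0.05506191] [ 0.53297069 -0.01152526  0.0676899 ] [ 0.50646493 -0.0377042   0.06166744]
circ [ 0.50552954 -0.03891186] 0.027868215236972256
```

Request:
servo_tool(increments=[{"slide": [385,-128,118],"dr": [0,0,-0.683],"jaw": 1},{"slide": [385,-128,118],"dr": [0,0,-0.683],"jaw": 1},{"slide": [385,-128,118],"dr": [0,0,-0.683],"jaw": 1},{"slide": [385,-128,118],"dr": [0,0,-0.683],"jaw": 1},{"slide": [385,-128,118],"dr": [0,0,-0.683],"jaw": 1},{"slide": [385,-128,118],"dr": [0,0,-0.683],"jaw": 1},{"slide": [385,-128,118],"dr": [0,0,-0.683],"jaw": 1},{"slide": [385,-128,118],"dr": [0,0,-0.683],"jaw": 1},{"slide": [385,-128,118],"dr": [0,0,-0.683],"jaw": 1},{"slide": [385,-128,118],"dr": [0,0,-0.683],"jaw": 1},{"slide": [385,-128,118],"dr": [0,0,-0.683],"jaw": 1},{"slide": [385,-128,118],"dr": [0,0,-0.683],"jaw": 1},{"slide": [385,-128,118],"dr": [0,0,-0.683],"jaw": 1}], force=30)

```text
t: 1.4
tool_pos: [0.527, -0.3053, 0.2873]
orientation: [2.722, 1.567, 0.0]
force: [0.5, 0.3, 0.0]
opening: 0.0005
gripper_force: 0.0
```

```bash
python3 - <<'E'
from h import *
s=read_state(); print(s['t'],s['q'].round(2),s['opening'],s['force'])
im,d,W,p=snap('wrist'); save('w1.png',im)
for n in('scene','side'):
    a,_,V,_=snap(n)
pl=(abs(W[...,2]-.060)<.004)&(np.hypot(W[...,0]-.5275,W[...,1]+.3035)<.025)
print(pl.sum(),W[pl].mean(0),W[pl].min(0),W[pl].max(0))
rel([.5275,-.3035,.062],down(-30),.186)
E
```

```text
1.4 [-0.61  0.24  1.59 -0.    1.32 -0.08] 0.0004868598768648748 [0.51031712 0.28815163 0.00798387]
1016 [ 0.52924954 -0.30108528  0.05889079] [ 0.51323613 -0.31672054  0.05601374] [ 0.54239975 -0.28877099  0.06126476]
tcp [ 0.5275 -0.3035  0.248 ] slide [ 1.4 -0.6 39.2] dr [ 0.0007  0.0001 -0.0018]
```

View pics/w1.png

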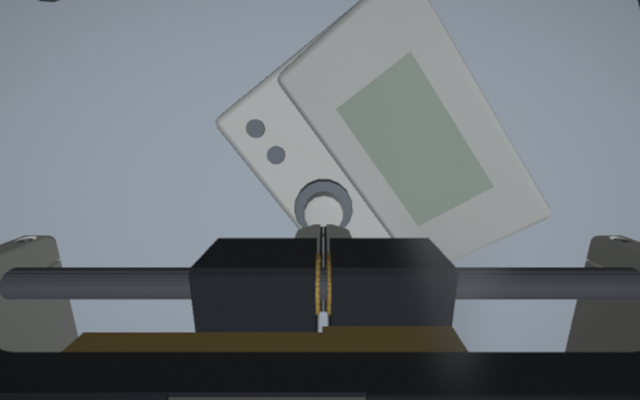

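The wrist view shows the plunger head at (323,210), in line with the closed fingertips. Now I press it.

Request:
servo_tool(increments=[{"slide": [0.5,-1.5,20],"dr": [0,0,0],"jaw": 1},{"slide": [0.5,-1.5,36],"dr": [0,0,0],"jaw": 1},{"slide": [0.5,-1.5,40],"dr": [0,0,0],"jaw": 1},{"slide": [0.5,-1.5,42],"dr": [0,0,0],"jaw": 1},{"slide": [0.5,-1.5,44],"dr": [0,0,0],"jaw": 1},{"slide": [0.5,-1.5,46],"dr": [0,0,0],"jaw": 1},{"slide": [0.5,-1.5,48],"dr": [0,0,0],"jaw": 1},{"slide": [0.5,-1.5,48],"dr": [0,0,0],"jaw": 1},{"slide": [0.5,-1.5,48],"dr": [0,0,0],"jaw": 1}])

```text
t: 2.45
tool_pos: [0.5269, -0.303, 0.2392]
orientation: [2.72, 1.57, 0.0]
force: [-2.1, 0.2, 4.8]
opening: 0.001
gripper_force: 2.3
```

Request:
servo_tool(increments=[{"slide": [0,0,1],"dr": [0,0,0],"jaw": 1},{"slide": [0,0,2],"dr": [0,0,0],"jaw": 1},{"slide": [0,0,3],"dr": [0,0,0],"jaw": 1},{"slide": [0,0,3.5],"dr": [0,0,0],"jaw": 1},{"slide": [0,0,3.5],"dr": [0,0,0],"jaw": 1}])

```text
t: 2.95
tool_pos: [0.527, -0.3031, 0.2363]
orientation: [2.72, 1.57, 0.001]
force: [-3.9, 1.4, 10.8]
opening: 0.0003
gripper_force: 5.5
```

Request:
servo_tool(increments=[{"slide": [0,0,0.6],"dr": [0,0,0],"jaw": 1},{"slide": [0,0,1.2],"dr": [0,0,0],"jaw": 1},{"slide": [0,0,1.2],"dr": [0,0,0],"jaw": 1},{"slide": [0,0,1.2],"dr": [0,0,0],"jaw": 1}])

```text
t: 3.35
tool_pos: [0.527, -0.3031, 0.2362]
orientation: [2.72, 1.57, 0.001]
force: [-9.0, 4.5, 19.8]
opening: 0.0003
gripper_force: 9.6
```

The force rose to 20 N with no further travel, so the plunger is at its stop. I'll lift off and compute the approach to the electrode.

Request:
servo_tool(increments=[{"slide": [0,0,-20],"dr": [0,0,0],"jaw": 1},{"slide": [0,0,-70],"dr": [0,0,0],"jaw": 1},{"slide": [0,0,-120],"dr": [0,0,0],"jaw": 0.3},{"slide": [0,0,-170],"dr": [0,0,0],"jaw": 0.3},{"slide": [0,0,-170],"dr": [0,0,0],"jaw": 0.3},{"slide": [0,0,-170],"dr": [0,0,0],"jaw": 0.3}])

```text
t: 3.95
tool_pos: [0.5272, -0.3032, 0.4059]
orientation: [2.718, 1.568, 0.003]
force: [0.4, -0.3, -0.6]
opening: 0.0281
gripper_force: 0.0
```

```bash
cat >> h.py <<'E'
def slant(yaw=6.6,th=40):
    a,t=np.radians([yaw,th]); z=np.array([np.sin(t)*np.cos(a),np.sin(t)*np.sin(a),-np.cos(t)]); y=np.array([-np.sin(a),np.cos(a),0])
    return np.c_[np.cross(y,z),y,z]
E
python3 - <<'E'
from h import *
s=read_state(); print(s['t'],s['q'].round(2),s['tool_pos'],s['opening'])
S=slant(); H=np.array([.523,.248,.137]); 
rel(H-S[:,2]*.10,down(96.6),.167)
rel(H-S[:,2]*.10,S,.167)
E
```

```text
3.95 [-0.61  0.15  1.47  0.    1.52 -0.08] [ 0.52722385 -0.3031914   0.40588551] 0.02806414902747916
tcp [0.4591 0.2406 0.3806] slide [ 436.8 -331.1   23.8] dr [ 2.2000e-03  4.8000e-03 -2.2099e+00]
tcp [0.3525 0.2283 0.3415] slide [ 372.8 -417.4   62.5] dr [-0.7629 -0.38   -2.1025]
```

Request:
servo_tool(increments=[{"slide": [400,-330,0],"dr": [0,0,-2.21],"jaw": 0.3},{"slide": [400,-330,0],"dr": [0,0,-2.21],"jaw": 0.3},{"slide": [400,-330,0],"dr": [0,0,-2.21],"jaw": 0.3},{"slide": [400,-330,0],"dr": [0,0,-2.21],"jaw": 0.3},{"slide": [400,-330,0],"dr": [0,0,-2.21],"jaw": 0.3},{"slide": [400,-330,0],"dr": [0,0,-2.21],"jaw": 0.3},{"slide": [400,-330,0],"dr": [0,0,-2.21],"jaw": 0.3},{"slide": [400,-330,0],"dr": [0,0,-2.21],"jaw": 0.3},{"slide": [400,-330,0],"dr": [0,0,-2.21],"jaw": 0.3},{"slide": [400,-330,0],"dr": [0,0,-2.21],"jaw": 0.3},{"slide": [400,-330,0],"dr": [0,0,-2.21],"jaw": 0.3},{"slide": [400,-330,0],"dr": [0,0,-2.21],"jaw": 0.3},{"slide": [400,-330,0],"dr": [0,0,-2.21],"jaw": 0.3},{"slide": [400,-330,0],"dr": [0,0,-2.21],"jaw": 0.3},{"slide": [400,-330,0],"dr": [0,0,-2.21],"jaw": 0.3},{"slide": [400,-330,0],"dr": [0,0,-2.21],"jaw": 0.3},{"slide": [400,-330,0],"dr": [0,0,-2.21],"jaw": 0.3},{"slide": [400,-330,0],"dr": [0,0,-2.21],"jaw": 0.3}])

```text
t: 5.75
tool_pos: [0.441, 0.2084, 0.4031]
orientation: [0.177, -3.135, 0.001]
force: [-0.8, -0.2, 0.3]
opening: 0.0647
gripper_force: 0.0
```

```bash
python3 - <<'E'
from h import *
s=read_state(); print(s['t'],s['q'].round(2),s['tool_pos'],s['opening'])
S=slant(); H=np.array([.523,.248,.137]); 
rel(H-S[:,2]*.10,S,.167)
E
```

```text
5.75 [ 0.34 -0.18  1.79  0.    1.53 -1.35] [0.44099469 0.20844525 0.40309849] 0.06471477996048709
tcp [0.3525 0.2283 0.3415] slide [85.6 29.7 61.7] dr [-0.0012 -0.6996 -0.0025]
```

Request:
servo_tool(increments=[{"slide": [86,30,62],"dr": [0,-0.7,0],"jaw": 0.3},{"slide": [86,30,62],"dr": [0,-0.7,0],"jaw": 0.3},{"slide": [86,30,62],"dr": [0,-0.7,0],"jaw": 0.3},{"slide": [86,30,62],"dr": [0,-0.7,0],"jaw": 0.3},{"slide": [86,30,62],"dr": [0,-0.7,0],"jaw": 0.3},{"slide": [86,30,62],"dr": [0,-0.7,0],"jaw": 0.3},{"slide": [86,30,62],"dr": [0,-0.7,0],"jaw": 0.3},{"slide": [86,30,62],"dr": [0,-0.7,0],"jaw": 0.3}])

```text
t: 6.55
tool_pos: [0.3526, 0.2284, 0.3425]
orientation: [-0.139, 2.44, 0.051]
force: [-0.3, 0.1, 0.8]
opening: 0.0653
gripper_force: 0.0
```

```bash
python3 - <<'E'
from h import *
s=read_state(); print(s['t'],s['q'].round(2),s['tool_pos'],s['opening'])
im,d,W,p=snap('wrist'); save('w2.png',im); np.savez('w2',im=im,W=W)
S=slant(); H=np.array([.523,.248,.137])
rel(H,S,.167)
T=R.from_rotvec(s['orientation']).as_matrix()
L=(W-s['tool_pos'])@T   # tool frame
m=(im.max(-1)<70)&(L[...,2]>.215)&(L[...,2]<.30)&(np.hypot(L[...,0],L[...,1])<.06)&(W[...,2]>.07)
P=L[m]; print(m.sum(),np.argwhere(m).mean(0),P.mean(0),np.percentile(P,[2,50,98],axis=0).round(4))
E
```

```text
6.55 [ 0.59 -0.69  2.35 -0.39  0.87 -0.94] [0.3525742  0.2283969  0.34245136] 0.06533491688096583
tcp [0.4164 0.2357 0.2649] slide [  0.8  -0.  100.6] dr [-0.0004  0.0001 -0.0012]
1127 [204.56965395 325.80035492] [0.00493899 0.0024158  0.25020832] [[-0.0094 -0.0084  0.2427]
 [ 0.0061  0.0025  0.2444]
 [ 0.0135  0.0134  0.2875]]
```

View pics/w2.png

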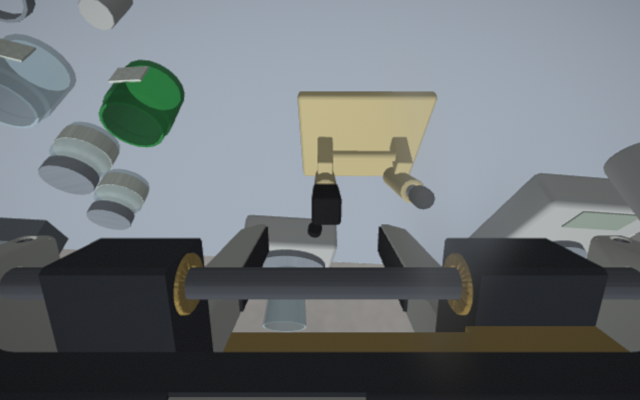

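The wrist view shows the square end of the electrode head at (326,205), midway between the open fingers. The probe's round head is at (421,197), well clear. By depth the axis is off by about 2 mm in tool x and 2.5 mm in y. I'll advance along the slanted axis and close.

Request:
servo_tool(increments=[{"slide": [2,2.5,25],"dr": [0,0,0],"jaw": 0.3},{"slide": [2,2.5,50],"dr": [0,0,0],"jaw": 0.3},{"slide": [2,2.5,75],"dr": [0,0,0],"jaw": 0.3},{"slide": [2,2.5,90],"dr": [0,0,0],"jaw": 0.3},{"slide": [2,2.5,100],"dr": [0,0,0],"jaw": 0.3},{"slide": [2,2.5,100],"dr": [0,0,0],"jaw": 0.3},{"slide": [2,2.5,100],"dr": [0,0,0],"jaw": 0.3}])

```text
t: 7.3
tool_pos: [0.4148, 0.2379, 0.2642]
orientation: [-0.139, 2.44, 0.05]
force: [0.8, 0.5, 0.9]
opening: 0.0652
gripper_force: 0.0
```

Request:
servo_tool(increments=[{"slide": [0,0,0],"dr": [0,0,0],"jaw": 0.5},{"slide": [0,0,0],"dr": [0,0,0],"jaw": 0.6},{"slide": [0,0,0],"dr": [0,0,0],"jaw": 0.7},{"slide": [0,0,0],"dr": [0,0,0],"jaw": 0.75},{"slide": [0,0,0],"dr": [0,0,0],"jaw": 1},{"slide": [0,0,0],"dr": [0,0,0],"jaw": 1},{"slide": [0,0,0],"dr": [0,0,0],"jaw": 1}], force=5)

```text
t: 8.0
tool_pos: [0.4145, 0.2381, 0.2644]
orientation: [-0.141, 2.438, 0.051]
force: [-2.4, -1.2, 2.1]
opening: 0.0241
gripper_force: 5.0
```

Request:
servo_tool(increments=[{"slide": [0,0,0],"dr": [0,0,0],"jaw": 1},{"slide": [0,0,0],"dr": [0,0,0],"jaw": 1},{"slide": [0,0,-5],"dr": [0,0,0],"jaw": 1},{"slide": [0,0,-12],"dr": [0,0,0],"jaw": 1},{"slide": [0,0,-20],"dr": [0,0,0],"jaw": 1},{"slide": [0,0,-30],"dr": [0,0,0],"jaw": 1},{"slide": [0,0,-30],"dr": [0,0,0],"jaw": 1}], force=30)

```text
t: 8.7
tool_pos: [0.3948, 0.236, 0.2884]
orientation: [-0.14, 2.437, 0.052]
force: [0.3, -1.1, -0.8]
opening: 0.0237
gripper_force: 30.0
```

```bash
python3 - <<'E'
from h import *
s=read_state(); print({k:np.round(s[k],3) for k in s})
im,d,W,p=snap('side')
save('s2.png',cv2.resize(im[220:390,150:350],None,fx=3,fy=3))
E
```

```text
{'t': np.float64(8.7), 'q': array([ 0.537, -0.471,  2.322, -0.433,  0.681, -0.896]), 'dq': array([-0.007,  0.032,  0.003, -0.009, -0.03 ,  0.009]), 'joint_torque': array([  1.119, -27.289, -50.749,  -1.285,  -3.79 ,  -0.145]), 'tool_pos': array([0.395, 0.236, 0.288]), 'orientation': array([-0.14 ,  2.437,  0.052]), 'force': array([ 0.257, -1.071, -0.838]), 'wrist_torque': array([-0.289,  0.174, -0.279]), 'gripper_force': np.float64(29.991), 'opening': np.float64(0.024)}
```

View pics/s2.png

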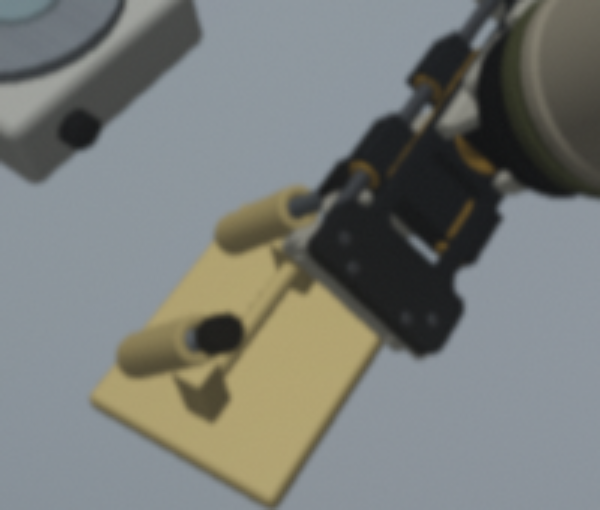

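The side view shows the grey shaft coming out of its sleeve at (300,205) in the crop, aligned with the sleeve. The probe and rest are undisturbed. I'll continue the withdrawal.

Request:
servo_tool(increments=[{"slide": [0,0,-10],"dr": [0,0,0],"jaw": 1},{"slide": [0,0,-22],"dr": [0,0,0],"jaw": 1},{"slide": [0,0,-34],"dr": [0,0,0],"jaw": 1},{"slide": [0,0,-46],"dr": [0,0,0],"jaw": 1},{"slide": [0,0,-58],"dr": [0,0,0],"jaw": 1},{"slide": [0,0,-70],"dr": [0,0,0],"jaw": 1},{"slide": [0,0,-78],"dr": [0,0,0],"jaw": 1},{"slide": [0,0,-78],"dr": [0,0,0],"jaw": 1}])

```text
t: 9.55
tool_pos: [0.3451, 0.2304, 0.3475]
orientation: [-0.141, 2.437, 0.053]
force: [0.8, -0.2, -0.3]
opening: 0.0233
gripper_force: 30.0
```

```bash
python3 - <<'E'
from h import *
s=read_state(); print(s['t'],s['q'].round(2),s['tool_pos'],s['opening'])
T=R.from_rotvec(s['orientation']).as_matrix(); print('tip',s['tool_pos']+T[:,2]*.307)
rel(s['tool_pos']+[0,0,.16],T)
rel([.42,.18,.48],down(96.6))
E
```

```text
9.55 [ 0.6  -0.71  2.36 -0.4   0.89 -0.93] [0.34509006 0.23036502 0.34747895] 0.023255157004794337
tip [0.54175275 0.25342879 0.11287109]
tcp [0.3451 0.2304 0.5075] slide [-1.032e+02  1.000e-01 -1.223e+02] dr [-0. -0.  0.]
tcp [0.42 0.18 0.48] slide [-137.9  -58.6  -57.1] dr [1.00e-03 7.01e-01 3.00e-04]
```

Request:
servo_tool(increments=[{"slide": [-26,0,-30],"dr": [0,0,0],"jaw": 1},{"slide": [-52,0,-61],"dr": [0,0,0],"jaw": 1},{"slide": [-77,0,-92],"dr": [0,0,0],"jaw": 1},{"slide": [-138,-58,-57],"dr": [0,0.14,0],"jaw": 1},{"slide": [-138,-58,-57],"dr": [0,0.28,0],"jaw": 1},{"slide": [-138,-58,-57],"dr": [0,0.42,0],"jaw": 1},{"slide": [-138,-58,-57],"dr": [0,0.56,0],"jaw": 1},{"slide": [-138,-58,-57],"dr": [0,0.7,0],"jaw": 1},{"slide": [-138,-58,-57],"dr": [0,0.7,0],"jaw": 1},{"slide": [-138,-58,-57],"dr": [0,0.7,0],"jaw": 1}])

```text
t: 10.55
tool_pos: [0.4212, 0.1804, 0.4782]
orientation: [-0.18, 3.134, -0.001]
force: [0.5, -0.8, -0.7]
opening: 0.0239
gripper_force: 30.0
```

```bash
python3 - <<'E'
from h import *
s=read_state(); print(s['t'],s['q'].round(2),s['tool_pos'],s['opening'],s['gripper_force'])
rel([.506,-.040,.44],down(60))
E
```

```text
10.55 [ 0.29 -0.28  1.75 -0.    1.67 -1.39] [0.42123081 0.18044975 0.47823972] 0.023925121273172638 29.99984622001648
tcp [ 0.506 -0.04   0.44 ] slide [ -58.9 -228.7   38.5] dr [3.000e-04 2.300e-03 6.382e-01]
```

Request:
servo_tool(increments=[{"slide": [-6,-23,4],"dr": [0,0,0.07],"jaw": 1},{"slide": [-15,-57,10],"dr": [0,0,0.16],"jaw": 1},{"slide": [-25,-95,16],"dr": [0,0,0.26],"jaw": 1},{"slide": [-34,-132,22],"dr": [0,0,0.37],"jaw": 1},{"slide": [-44,-170,29],"dr": [0,0,0.48],"jaw": 1},{"slide": [-52,-200,34],"dr": [0,0,0.56],"jaw": 1},{"slide": [-57,-220,37],"dr": [0,0,0.61],"jaw": 1},{"slide": [-59,-229,38],"dr": [0,0.002,0.638],"jaw": 1},{"slide": [-59,-229,38],"dr": [0,0.002,0.638],"jaw": 1},{"slide": [-59,-229,38],"dr": [0,0.002,0.638],"jaw": 1}])

```text
t: 11.55
tool_pos: [0.5051, -0.0395, 0.4417]
orientation: [-0.809, -3.035, -0.0]
force: [0.5, 0.8, -0.5]
opening: 0.0237
gripper_force: 30.0
```

```bash
python3 - <<'E'
from h import *
s=read_state(); print(s['t'],s['tool_pos'],s['orientation'],s['opening'],s['gripper_force'])
O=[]
for n,b in(('scene',(140,250,240,350)),('side',(130,250,310,430))):
    im,d,W,p=snap(n); np.savez(n+'2',im=im,W=W)
    O.append(cv2.resize(im[b[0]:b[1],b[2]:b[3]],(390,390),interpolation=2))
    X,Y,Z=W[...,0],W[...,1],W[...,2]
    m=(Z>.125)&(Z<.24)&(np.hypot(X-.506,Y+.04)<.03)
    print(n,m.sum())
    for a in np.arange(.12,.26,.02):
        k=m&(abs(Z-a)<.01)
        if k.sum()>3: print(round(a,2),k.sum(),W[k].mean(0).round(4))
save('f1.png',np.hstack(O))
E
```

```text
11.55 [ 0.50505669 -0.03946573  0.44174923] [-8.09375122e-01 -3.03518990e+00 -3.77371754e-04] 0.02373415086451392 30.00000089406967
scene 117
0.14 22 [ 0.5085 -0.045   0.1419]
0.16 16 [ 0.5086 -0.046   0.1607]
0.18 23 [ 0.5099 -0.0452  0.1789]
0.2 26 [ 0.5088 -0.0458  0.1995]
0.22 24 [ 0.5088 -0.0456  0.2203]
0.24 6 [ 0.5097 -0.0461  0.2316]
side 271
0.14 35 [ 0.5041 -0.0377  0.1422]
0.16 48 [ 0.5042 -0.0368  0.1603]
0.18 52 [ 0.5037 -0.0369  0.1803]
0.2 54 [ 0.5043 -0.0372  0.2002]
0.22 59 [ 0.5041 -0.037   0.2207]
0.24 23 [ 0.5035 -0.0371  0.2346]
```

View pics/f1.png

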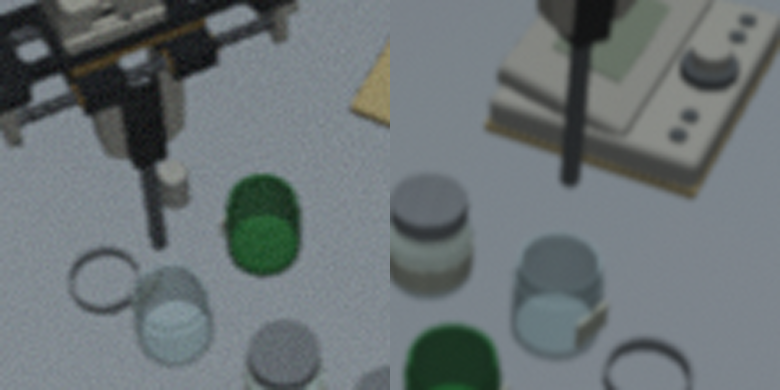

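Both views show the shaft hanging upright above the open jar. Correcting for the visible side, its axis is at about (0.506,-0.042), against a jar mouth at (0.506,-0.041), so it is centred. I'll lower it to about 30 mm above the rim and let it settle.

Request:
servo_tool(increments=[{"slide": [0,0,6],"dr": [0,0,0],"jaw": 1},{"slide": [0,0,14],"dr": [0,0,0],"jaw": 1},{"slide": [0,0,22],"dr": [0,0,0],"jaw": 1},{"slide": [0,0,30],"dr": [0,0,0],"jaw": 1},{"slide": [0,0,35],"dr": [0,0,0],"jaw": 1},{"slide": [0,0,35],"dr": [0,0,0],"jaw": 1},{"slide": [0,0,35],"dr": [0,0,0],"jaw": 1},{"slide": [0,0,35],"dr": [0,0,0],"jaw": 1},{"slide": [0,0,35],"dr": [0,0,0],"jaw": 1},{"slide": [0,0,35],"dr": [0,0,0],"jaw": 1},{"slide": [0,0,35],"dr": [0,0,0],"jaw": 1},{"slide": [0,0,35],"dr": [0,0,0],"jaw": 1}])

```text
t: 12.85
tool_pos: [0.5053, -0.0403, 0.4065]
orientation: [-0.811, -3.033, 0.0]
force: [-0.3, 1.0, -1.9]
opening: 0.0236
gripper_force: 30.0
```

```bash
python3 - <<'E'
from h import *
s=read_state(); print(s['t'],s['tool_pos'],abs(s['dq']).max(),s['gripper_force'])
C={}
for n,b in(('scene',(205,250,270,306)),('side',(195,245,340,382))):
    im,d,W,p=snap(n); X,Y,Z=W[...,0],W[...,1],W[...,2]
    dirn=(-R.from_rotvec(p['rvec']).as_matrix().T@np.array(p['tvec']))[:2]-[.506,-.04]; dirn/=np.linalg.norm(dirn)
    m=(np.hypot(X-.506,Y+.04)<.02)&(Z>.085)&(Z<.19)&(im.max(-1)<75)
    sh=W[m][:,:2].mean(0)-.0047*dirn
    Q=W[b[0]:b[1],b[2]:b[3]].reshape(-1,3); Q=Q[(abs(Q[:,2]-.06)<.008)]
    print(n,m.sum(),'low z',np.percentile(W[m][:,2],2),'shaft',sh,'rim mid',(np.percentile(Q,3,axis=0)+np.percentile(Q,97,axis=0))[:2]/2)
E
```

```text
12.85 [ 0.50525562 -0.04025735  0.40645004] 0.002033383081329317 29.999691545963287
scene 70 low z 0.1021970085635421 shaft [ 0.50650995 -0.04269352] rim mid [ 0.50875911 -0.04253515]
side 186 low z 0.10489419214679715 shaft [ 0.50580526 -0.04194186] rim mid [ 0.50589663 -0.00673338]
```

```bash
python3 -c "
from plant import *
print(close_job())"
```

```text
the job is handed in; nothing more can be done
None
```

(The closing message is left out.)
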